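# Wedge a vial tray tight in its transport cradle

### The job

Lock the white vial tray in its aluminium cradle with the beech wedge from the counter: start the wedge's thin end in the slot between the tray and the slanted rail, then tap it forward until it goes no further and the tray is clamped tight against the fence on its other side. Tap firmly but do not force it, or the tray will crack; let go when it is tight and leave the other things on the counter where they are.

Things in the scene. Friction and masses are not known exactly. Their poses are not given: they have to be found in the camera images.
- cradle: Fixed aluminium cradle. Origin on the counter; x = drive direction of the wedge, y left, z up. Plate 6 mm thick: main part x -85 to 130, y -140 to 95 mm, and a tongue x -255 to -85, y -10 to 95 mm to lay the wedge on. Slanted rail on the left, 40 mm high: inner face from y = 61 at x = -70 to y = 35 at x = 115 mm (1 in 7). End stop at x = 113 mm keeps the tray from going forward.
- slot_mouth (a point): Mouth of the slot between tray and slanted rail, at x = -70, y = 45, z = 28.5 mm in the cradle (axes as the cradle's). The slot is 23 to 34 mm wide here, depending on how far the tray stands off the fence, and narrows inwards.
- fence: Straight fixed aluminium fence right of the tray, 170 long, 12 thick, 32 mm high. Origin at the bottom middle of its inner face, which looks along its +y. It is set within 2.5 mm of y = -100 mm in the cradle, so how far the wedge must go differs by some 35 mm.
- tray: White open plastic tray of vials, 180 (x) x 130 (y) x 50 mm high, about 0.45 kg, loose on the cradle plate. Origin at the centre of its underside. It starts 1 to 10 mm off the fence; home, its right face lies flat against the fence (centre 65 mm from it). The wedge slides it there.
- wedge: Lacquered beech wedge, 0.17 kg, 180 long (x), 45 mm high (z), standing on the counter on its long edge. Origin at mid length, half-way up; +x to the thin end. Right face flat at y = -11 mm (goes against the tray); left face slants 1 in 7 from y = 24.7 mm at the thick end to -1 mm at the thin end (goes against the rail).
- wedge_tip (a point): Middle of the thin end face of the wedge (10 mm thick, 45 mm high), half-way up; at x = 90, y = -6 mm in the wedge.
- wedge_butt (a point): Middle of the thick end face (35.7 mm wide, 45 mm high), half-way up: the face to tap. It stays 10 to 60 mm outside the slot mouth when tight. The wedge pushes the tray across under less than 8 N, then stops; a push of 15 to 25 N makes it tight, and it then stays in by itself.
- yellow_tray: Yellow tray of syringes, 200 x 140 x 45 mm; not part of the job. Origin under its centre.
- spray_bottle: White bottle, 60 mm across, 140 mm high; not part of the job. Origin under its centre.
- carton: Paper-white carton 70 x 120 x 50 mm; not part of the job. Origin under its centre.

How it is judged (in metres and radians):
On the way, in this order (a step that is already met when the one before it is completed fails the run):
1. the wedge's thin end stands in the slot between tray and rail (x of wedge_tip in the frame of slot_mouth above 0.005 m and y of wedge_tip in the frame of slot_mouth between -0.03 and 0.025 m and z of wedge_tip in the frame of slot_mouth below 0.015 m), for 0.1 s.
2. the wedge is driven until the tray is pressed against the fence (contact force between tray and fence above 10 N), for 0.1 s.
At the end, for the whole second after the job is handed in: Let go and at rest: wedge on the plate (6 mm), lined up with the cradle (0.05 rad), thin end over 100 mm past the slot mouth; wedge still presses the tray, and the tray the fence, with over 10 N each; tray level (0.05 rad) and parallel to the fence (0.03 rad) (contact force between tray and fence above 10 N and contact force between wedge and tray above 10 N and angle between the x axis of tray and the x axis of fence, either way round below 0.03 rad and angle between the x axis of wedge and the x axis of cradle, either way round below 0.05 rad and x of wedge_tip in the frame of slot_mouth above 0.1 m and z of wedge_tip in the frame of slot_mouth below 0.006 m and angle between tray's own z axis and vertical below 0.05 rad and linear speed of each of wedge, tray below 0.01 m/s); the robot touches nothing.
It fails at once if the tray is squeezed so hard that it cracks (over 150 N on the fence) (contact force between tray and fence above 150 N).
It fails at once if a thing that is not part of the job is moved more than 30 mm (distance of any of yellow_tray, spray_bottle, carton from where it was at the start of the episode above 0.03 m).
It also fails if it takes over 67 s, if anything falls off the work surface, if the arm or the gripper's body presses on something with over 40 N, if the wrist force passes 120 N, or if a joint passes its speed limit or range.

### The arm

A 6-joint arm with a two-finger parallel gripper is mounted at the origin on the work surface. World frame = base frame: x ahead of the robot, y to its left, z up, the work surface at z = 0. Lengths are in mm, angles in rad, forces in N, time in s.
With the tool pointing down it reaches from about 275 to 1000 mm from the base axis. Payload 8.4 kg.
Tool frame: the origin (TCP) lies midway between the tips of the shut fingers; the grasp point (between the pads) lies r.grip_point_offset behind it (r.grip_point_offset is the distance from the TCP to the grasp point, in mm); z points along the fingers, y is the direction in which the jaws open and shut (so a half turn about z gives the same grasp; the last joint's range is limited). The gripper opens to 85 mm and grips with 20 to 120 N. Pads are 22 mm wide; open, the fingers measure 114 mm over their backs; the gripper's body (76 mm by 85 mm) begins 54 mm behind the grasp point. The pads swing forward as they close: fully open they stand 13 mm farther back than shut.
Start: joints at [-1.109, 0.353, 1.633, -0, 1.155, -0.002], TCP at [279.593, -558.977, 208.881] pointing down, gripper open.
Joint ranges: [-2.63, 2.63], [-0.92, 2.1], [0.06, 2.66], [-1.3, 4.44], [0, 2.69], [-3.02, 3.02]. Speed limits (rad/s): [2.22, 2.22, 2.79, 3.14, 3.14, 3.14].

### API

Orientations are given as [roll, pitch, yaw] about the fixed x, y, z axes, in that order (R = Rz(yaw) Ry(pitch) Rx(roll)).
In Python, from rig import r gives the robot as it stands.
- The arm moves only by the tool move_arm, never from a script. Its argument "targets" is one flat list of numbers, 5 for each row, row after row: the gripper's target within -1 to 1 (fully open at 1, half-way at 0, shut at -1), then the shift along the tool's x, y, z in cm, then the turn about the tool's z in degrees. In form: [gripper, tx, ty, tz, turn, gripper, tx, ty, tz, turn, ...]. A call has 1 to 10 rows; each row is the pose to reach, as a shift and turn from the pose commanded when the call began, along the tool's axes at that moment; what a row does not reach only later rows make up. A row lasts 1/10 s, in which the tool goes at most 50 mm and 8.59 degrees, less where a joint would pass 70% of its speed; a pose out of reach is approached as far as the arm can. A call with a gripper value outside its range is refused whole. The fingers move at their own pace and stop on an object; "squeeze" is the grip in N (left out, the last holds). Time passes only in rows, so rows that repeat a pose let the fingers close. It gives the time, the measured TCP pose, the force and the opening at its end, in the units of the state.
- r.sense(): the state, without advancing time (a new reading comes with each control period).
- r.grab_frame(name): name is "side" or "top"; returns a dict with "img" (400x640x3 uint8, blue, green, red), "K" (3x3 intrinsics, pixels), "world_to_cam" (4x4, takes a point from world to camera coordinates). Camera axes: x right, y down, z forward; pixel columns grow to the right and rows downward; lengths in mm; the calibration is good to about 2 mm. A picture is of the moment at which its call begins. There is no depth.
- r.sign_off(): hands the job in, once; it reports no verdict.
Trained networks look in a picture, given as the dict that the camera call returned (one of the last four; its "shot" number tells which), for a name from the list of things; names that differ only in an ending like _2 or _b are one class to them, and where a whole thing is asked for, a point or a joint stands for the part that bears it (a point fixed in the world has none). Each returns a list of dicts, best first, with "conf" (0 to 1); they miss things now and then, are a little off and sometimes report something else, mostly with a low value. They report only what shows in the picture. A call takes as long as a camera call.
- r.outline_of(picture, thing): "region" (400x640 bool, what is visible of it).
- r.mark_of(picture, thing): "position" ([x, y, z] in mm, in world coordinates, good to about 4 mm: a listed point, or the origin of a listed thing).
The state is a dict: "clock": time; "qpos": joint angles; "qvel": joint speeds; "joint_efforts": joint torques, N m; "eef_pos": TCP position; "tcp_rot": TCP orientation; "contact_force": force on the tool from outside, world axes, zero at the start; "wrist_torque": the same for the moment, N m; "opening": opening from 0.0 (shut) to 1.0 (fully open).
Only numpy, scipy, OpenCV 4.12 (cv2) and the standard library are available. Lean on these libraries where they do the work, as an engineer would, in place of code of your own. Each camera call takes 0.05 s, during which the arm holds its last target.

## Working session

There is one attempt and no reset: what is moved stays moved. The work goes in short steps, Python scripts to look and compute and a tool call to move; the robot and the scene stay as the last step left them, time stands still between calls to the robot, and variables do not carry over. Pictures are saved under pics/ and viewed, and the job is handed in when it is done.

Besides the shell and the picture viewer there is one more tool, called after "Emit:" in YAML: its name, and indented under it one key for each argument. move_arm: Moves the arm, as the interface text tells. Its arguments: {"type":"object","properties":{"targets":{"type":"array","items":{"type":"number"}},"squeeze":{"type":"number"}},"required":["targets"]}

```bash
mkdir -p pics; ls; python3 - <<'E'
from rig import r
import cv2
s=r.sense();print({k:s[k] for k in s}); print(r.grip_point_offset)
for n in("side","top"):
    f=r.grab_frame(n);cv2.imwrite(f"pics/{n}0.png",f["img"])
    print(n,f["K"].tolist(),f["world_to_cam"].round(3).tolist() if hasattr(f["world_to_cam"],'round') else f["world_to_cam"])
    for t in["cradle","slot_mouth","fence","tray","wedge","wedge_tip","wedge_butt","yellow_tray","spray_bottle","carton"]:
        print(t,[(round(d["conf"],2),[round(x,1) for x in d["position"]]) for d in r.mark_of(f,t)[:2]])
E
```

```text
pics
{'clock': 0.0, 'qpos': array([-1.10938683e+00,  3.53653263e-01,  1.63416393e+00,  7.46717917e-06,
        1.15520721e+00, -2.37375488e-03]), 'qvel': array([ 1.92949332e-03,  8.56123210e-04,  3.40974648e-04,  4.14515576e-04,
        4.22257285e-04, -3.97125833e-05]), 'joint_efforts': array([-3.68285109e-04, -6.05257559e+01, -3.42063260e+01, -6.59568127e-05,
        9.59810510e-03,  7.72760177e-05]), 'eef_pos': array([ 279.36578794, -558.49710294,  208.14576819]), 'tcp_rot': array([-3.14016093e+00, -1.02258307e-05,  4.63780225e-01]), 'contact_force': array([-0.59789889, -1.06371452,  0.30042434]), 'wrist_torque': array([-0.02437252,  0.0374707 ,  0.00763909]), 'opening': 1.0016102347186482}
18.700000000000003
side [[436.95829838668647, 0.0, 316.7523768785492], [0.0, 436.95829838668647, 194.25501275069615], [0.0, 0.0, 1.0]] [[0.999, -0.05, 0.006, -549.07], [-0.03, -0.673, -0.739, 37.088], [0.041, 0.738, -0.674, 1191.028], [0.0, 0.0, 0.0, 1.0]]
cradle []
slot_mouth [(0.6, [626.5, 101.9, 28.9])]
fence [(0.72, [680.6, -55.4, 5.8])]
tray [(0.84, [692.1, 9.4, 6.5])]
wedge [(0.96, [470.1
[... 250 characters left out ...]
26.1]), (0.64, [618.2, -488.1, -2.6])]
top [[439.74305531899756, 0.0, 320.2077068808091], [0.0, 439.74305531899756, 194.6291055858227], [0.0, 0.0, 1.0]] [[0.004, -1.0, -0.008, 11.692], [-0.982, -0.002, -0.187, 565.808], [0.187, 0.008, -0.982, 1268.657], [0.0, 0.0, 0.0, 1.0]]
cradle [(0.92, [683.4, 45.1, 0.7])]
slot_mouth [(0.71, [626.4, 100.3, 31.5])]
fence [(0.59, [679.9, -56.0, 7.0])]
tray [(0.55, [696.8, 8.4, 3.6]), (0.37, [549.8, -265.0, 19.8])]
wedge [(0.6, [471.2, -310.2, 25.4])]
wedge_tip [(0.67, [546.9, -263.4, 19.6])]
wedge_butt [(0.63, [393.7, -355.3, 22.7])]
yellow_tray [(0.74, [627.3, 426.7, -2.3])]
spray_bottle [(0.82, [738.7, -277.8, 1.6])]
carton [(0.67, [616.1, -483.7, 1.7])]
```

View pics/side0.png

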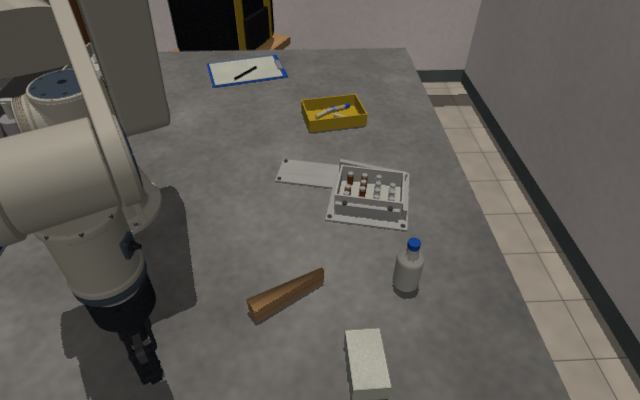

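View pics/top0.png

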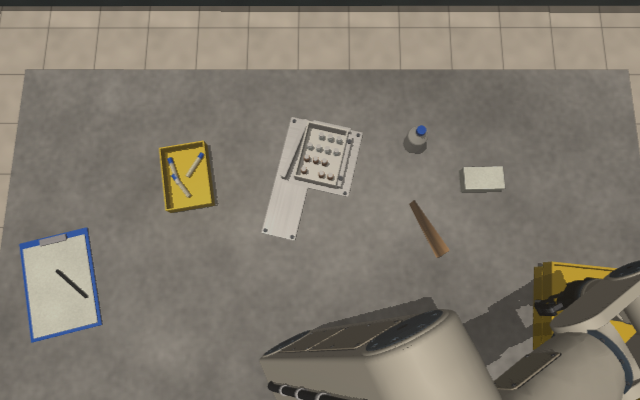

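```bash
cat > h.py <<'E'
import numpy as np, cv2
def proj(f,P):
    P=np.atleast_2d(P);W=np.array(f["world_to_cam"]);c=P@W[:3,:3].T+W[:3,3];u=c@np.array(f["K"]).T
    return u[:,:2]/u[:,2:]
def ray(f,uv,z):
    W=np.array(f["world_to_cam"]);K=np.array(f["K"]);R=W[:3,:3];o=-R.T@W[:3,3]
    uv=np.atleast_2d(uv);d=np.c_[uv,np.ones(len(uv))]@np.linalg.inv(K).T@R
    return o+d*((z-o[2])/d[:,2])[:,None]
def T(p,xy,yaw):
    p=np.atleast_2d(np.array(p,float));c,s=np.cos(yaw),np.sin(yaw)
    return np.c_[xy[0]+c*p[:,0]-s*p[:,1],xy[1]+s*p[:,0]+c*p[:,1],p[:,2]]
E
python3 - <<'E'
import cv2
im=cv2.imread('pics/top0.png')
cv2.imwrite('pics/c1.png',cv2.resize(im[110:245,255:370],None,fx=4.4,fy=4.4,interpolation=cv2.INTER_CUBIC))
cv2.imwrite('pics/c2.png',cv2.resize(im[190:265,395:460],None,fx=7,fy=7,interpolation=cv2.INTER_CUBIC))
im=cv2.imread('pics/side0.png')
cv2.imwrite('pics/c3.png',cv2.resize(im[150:235,265:420],None,fx=5,fy=5,interpolation=cv2.INTER_CUBIC))
E
```

```text
(no output)
```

View pics/c1.png

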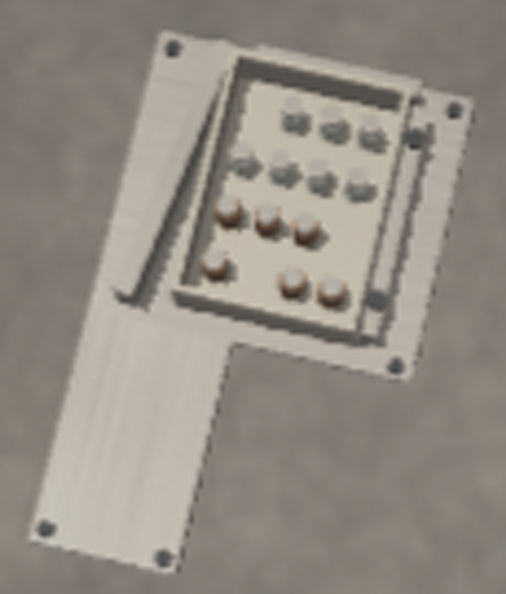

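View pics/c2.png

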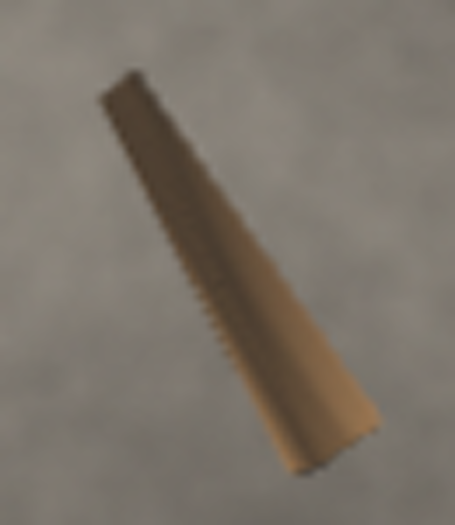

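View pics/c3.png

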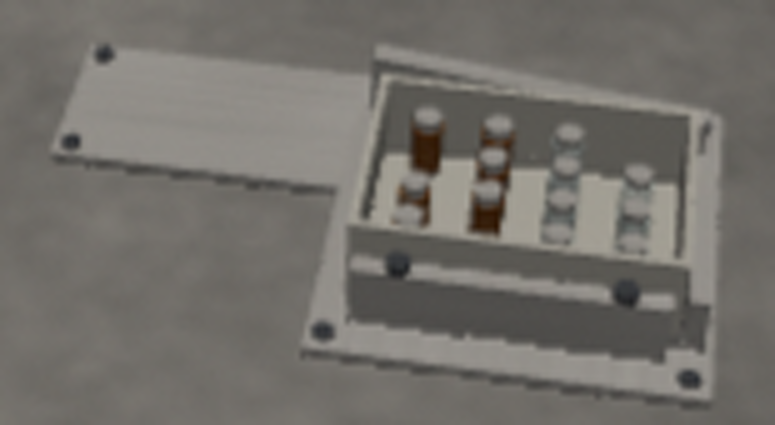

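```bash
cat > fit.py <<'E'
from rig import r
from h import *
from scipy.optimize import minimize, least_squares
WH=[[x,y,z] for z in(-22.5,22.5) for x,y in((90,-11),(90,-1),(-90,24.7),(-90,-11))]
def fitwedge(frames,x0,z=22.5,verts=WH,name="wedge"):
    outs=[]
    for f in frames:
        o=r.outline_of(f,name)
        if o: outs.append((f,o[0]["region"].astype(np.uint8))); print(o[0]["conf"],outs[-1][1].sum())
    def soft(p):
        V=T(np.array(verts)+[0,0,z],p[:2],p[2]);c=0
        for f,m in outs:
            h=cv2.convexHull(proj(f,V).astype(np.float32))[:,0]
            im=np.zeros((400,640),np.uint8)
            x,y=np.maximum(h.min(0).astype(int)-6,0);w=h.max(0).astype(int)+6
            s=8
            big=np.zeros(((w[1]-y)*s,(w[0]-x)*s),np.uint8)
            cv2.fillConvexPoly(big,np.round(((h-[x,y]+.5)*s-.5)*16).astype(np.int32),255,shift=4)
            a=cv2.resize(big,None,fx=1/s,fy=1/s,interpolation=cv2.INTER_AREA)/255.
            sub=m[y:w[1],x:w[0]]
            c+=np.abs(a-sub).sum()+m.sum()-sub.sum()
        return c
    sim=np.array([x0]+[np.array(x0)+d for d in([8,0,0],[0,8,0],[0,0,.08])])
    b=minimize(soft,x0,method="Nelder-Mead",options=dict(initial_simplex=sim,xatol=.01,fatol=.01))
    return b.x,b.fun
E
python3 - <<'E'
from fit import *
ft=r.grab_frame("top");fs=r.grab_frame("side")
P=np.array([[-255,95],[-255,-10],[-85,-10],[-85,-140],[130,-140],[130,95]],float);P=np.c_[P,np.full(6,6.)]
ut=np.array([[30,540],[179,572],[231,344],[410,380],[473,97],[160,32]])/4.4+[255,110]-.4
us=np.array([[90,45],[52,152],[303,346],[712,398]])/5+[265,150]-.4
i=[0,1,3,4]
for w in((1,1),(1,0),(0,1)):
    g=lambda p:np.r_[w[0]*(proj(ft,T(P,p[:2],p[2]))-ut).ravel(),w[1]*(proj(fs,T(P[i],p[:2],p[2]))-us).ravel()]
    s=least_squares(g,[683,45,-.2]);print(w,s.x.round(3),s.fun.round(1))
    if w==(1,1): p=s.x
print("mouth",T([-70,45,28.5],p[:2],p[2]))
# tray
tv=[[x,y,z] for x in(-90,90) for y in(-65,65) for z in(0,50)]
for fr in([ft],[fs],[ft,fs]):
    print("wedge",fitwedge(fr,[470,-309,.53]))
    t,e=fitwedge(fr,[694,9,p[2]],6.,tv,"tray");
    c,s_=np.cos(p[2]),np.sin(p[2]);d=t[:2]-p[:2]
    print("tray",t,e,"in cradle",c*d[0]+s_*d[1],-s_*d[0]+c*d[1],t[2]-p[2])
E
```

```text
(1, 1) [ 6.83057e+02  4.50680e+01 -2.21000e-01] [ 0.   0.5 -0.6  0.8  0.3 -0.5  0.3  0.4  0.1  0.3 -0.1 -0.2  0.4 -0.4
 -0.2  0.   0.4 -0.   0.7  0. ]
(1, 0) [ 6.83841e+02  4.51810e+01 -2.19000e-01] [ 0.1  0.3 -0.5  0.6  0.3 -0.7  0.3  0.1  0.   0.  -0.2 -0.4  0.  -0.
  0.   0.   0.  -0.   0.  -0. ]
(0, 1) [ 6.82185e+02  4.48270e+01 -2.22000e-01] [ 0.   0.  -0.   0.   0.  -0.   0.   0.   0.   0.   0.   0.   0.1 -0.4
 -0.5  0.  -0.   0.   0.3  0.1]
mouth [[624.60996831 104.30505286  28.5       ]]
0.69 728
wedge (array([ 472.25794164, -310.21112698,    0.581959  ]), np.float64(48.14509803921567))
0.66 2627
tray [ 6.99257183e+02  1.00048521e+01 -2.41754508e-01] 77.31372549019625 in cradle 23.485760227178016 -30.664702638690446 -0.020979932131742374
0.75 1736
wedge (array([ 469.53285202, -311.30022393,    0.55978761]), np.float64(79.95686274509808))
0.85 2434
tray [ 7.01847172e+02  3.78670044e+01 -2.36940390e-01] 490.13725490196066 in cradle 19.91147840253263 -2.9116473439660933 -0.01616581477423709
0.69 728
0.75 1736
wedge (array([ 471.15329741, -310.56123068,    0.5696522 ]), np.float64(153.83137254901976))
0.66 2627
0.85 2434
tray [ 6.97031714e+02  1.07933502e+01 -2.39346594e-01] 719.0313725490196 in cradle 21.141637872002356 -30.38268829365082 -0.018572018111966182
```

```bash
cat >> h.py <<'E'
def delta(cur,yaw,tgt,tyaw=None):
    """tool pointing down, tool x along yaw, y = (sin,-cos), z=down -> cm, deg"""
    d=np.array(tgt,float)-np.array(cur,float);c,s=np.cos(yaw),np.sin(yaw)
    return (np.array([c*d[0]+s*d[1],s*d[0]-c*d[1],-d[2]])/10).round(2), None if tyaw is None else round(-np.degrees(tyaw-yaw),2)
E
python3 -c "
from h import *
g=T([-25,2.2,0],[470.9,-310.2],.57)[0];print(g)
print(delta([279.593,-558.977,208.881],.4638,[g[0],g[1],9],.57))"
```

```text
[ 448.66528511 -321.83861907    0.        ]
(array([ 25.73, -13.65,  19.99]), np.float64(-6.08))
```

Emit:
move_arm:
  targets: [1, 25.7, -13.6, 10, -6.1, 1, 25.7, -13.6, 10, -6.1, 1, 25.7, -13.6, 10, -6.1, 1, 25.7, -13.6, 10, -6.1, 1, 25.7, -13.6, 10, -6.1, 1, 25.7, -13.6, 10, -6.1, 1, 25.7, -13.6, 10, -6.1, 1, 25.7, -13.6, 10, -6.1, 1, 25.7, -13.6, 10, -6.1, 1, 25.7, -13.6, 10, -6.1]

```text
clock: 2.6
eef_pos: [448.3, -323.9, 109.5]
tcp_rot: [3.14, -0.0, 0.569]
contact_force: [0.1, -0.6, -0.1]
opening: 1.003
```

```bash
python3 - <<'E'
from fit import *
s=r.sense();print(s["clock"],s["eef_pos"],s["tcp_rot"])
fs=r.grab_frame("side");ft=r.grab_frame("top")
im=fs["img"].copy()
for p in [(470.9,-310.2,.57)]:
    for u in proj(fs,T(np.array(WH)+[0,0,22.5],p[:2],p[2])): cv2.circle(im,tuple(int(round(v)) for v in u),1,(0,0,255),-1)
imt=ft["img"].copy()
for u in proj(ft,T(np.array(WH)+[0,0,22.5],p[:2],p[2])): cv2.circle(imt,tuple(int(round(v)) for v in u),1,(0,0,255),-1)
a=cv2.resize(im[180:330,220:370],(600,600));b=cv2.resize(imt[170:280,370:480],(600,600))
cv2.imwrite('pics/d1.png',cv2.resize(np.hstack([a,b]),(800,400)))
E
```

```text
2.6 [ 448.30985203 -323.85267773  109.52814886] [ 3.14037949e+00 -1.72867412e-04  5.68871522e-01]
```

View pics/d1.png

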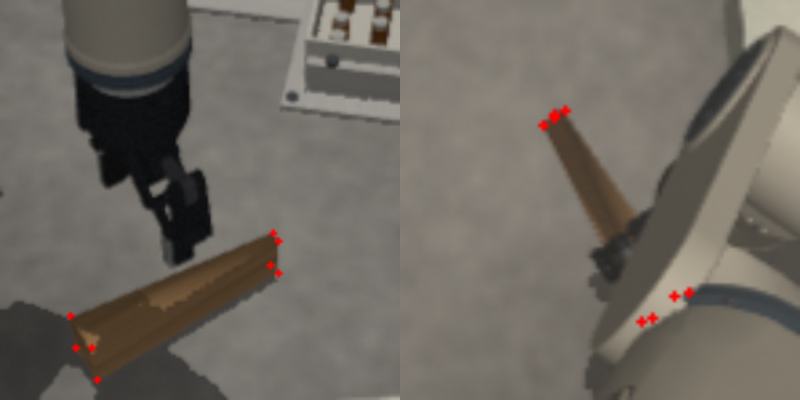

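The model corners land on the wedge corners in both views: tip at about (276,240) and butt at about (85,345) in the left crop. The fingers are above it, so I'll go down and grip.

Emit:
move_arm:
  targets: [1, 0, 0, 5, 0, 1, 0, 0, 10, 0, 1, 0, 0, 10, 0, 1, 0, 0, 10, 0, -1, 0, 0, 10, 0, -1, 0, 0, 10, 0, -1, 0, 0, 10, 0, -1, 0, 0, 10, 0, -1, 0, 0, 10, 0, -1, 0, 0, 10, 0]
  squeeze: 50

```text
clock: 3.7
eef_pos: [449.3, -322.8, 10.1]
tcp_rot: [3.14, -0.001, 0.57]
contact_force: [-1.5, 1.9, 8.9]
opening: 0.302
```

Emit:
move_arm:
  targets: [-1, 0, 0, 0, 0, -1, 0, 0, 0, 0, -1, 0, 0, -3, 0, -1, 0, 0, -6, 0, -1, 0, 0, -9, 0, -1, 0, 0, -9, 0]

```text
clock: 4.3
eef_pos: [450.8, -323.9, 102.9]
tcp_rot: [3.135, -0.002, 0.57]
contact_force: [1.0, 0.5, -2.0]
opening: 0.301
```

```bash
python3 - <<'E'
from fit import *
s=r.sense();print(s["clock"],s["eef_pos"],s["tcp_rot"],s["contact_force"],s["opening"])
fs=r.grab_frame("side");ft=r.grab_frame("top")
for f in(fs,ft):
  for t in("wedge","wedge_tip","wedge_butt"): print(t,[(round(d["conf"],2),np.round(d["position"],1)) for d in r.mark_of(f,t)[:1]])
a=cv2.resize(fs["img"][130:330,200:400],(400,400));b=cv2.resize(ft["img"][130:280,350:500],(400,400))
cv2.imwrite('pics/d2.png',np.hstack([a,b]))
E
```

```text
4.3 [ 450.82957065 -323.90909395  102.91075727] [ 3.13536545e+00 -2.43898436e-03  5.70382554e-01] [ 0.95242167  0.53688654 -2.0263735 ] 0.30053813030479276
wedge [(0.9, array([ 470.9, -311.4,  118.6]))]
wedge_tip [(0.68, array([ 548.7, -266.5,  119.4]))]
wedge_butt [(0.92, array([ 387.7, -357.3,  115.8]))]
wedge [(0.55, array([ 472.9, -311.7,  113.5]))]
wedge_tip [(0.74, array([ 547.4, -266.4,  113.1]))]
wedge_butt []
```

View pics/d2.png

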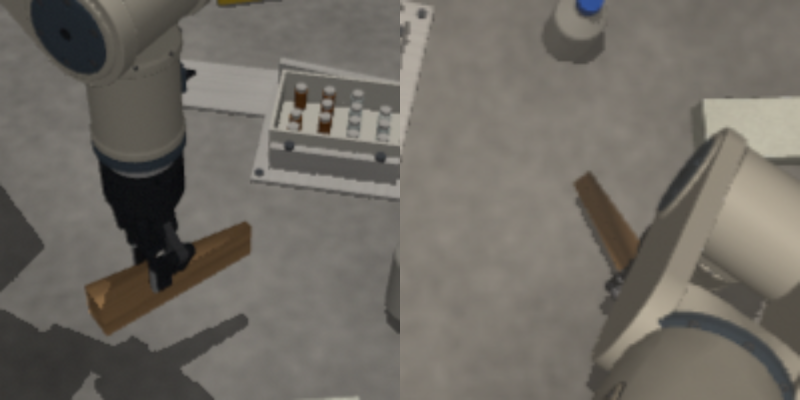

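```bash
python3 -c "
from h import *
g=T([-223.5,55,0],[683.1,45.1],-.221)[0];print(g)
print(delta([449.3,-322.8,100],.57,[g[0],g[1],60],-.221))"
```

```text
[477.09210106 147.75473966   0.        ]
(array([ 27.73, -38.12,   4.  ]), np.float64(45.32))
```

Emit:
move_arm:
  targets: [-1, 4, -4, 0, 5, -1, 7, -8, 0, 10, -1, 10, -12, 0, 16, -1, 13, -16, 0, 22, -1, 16, -21, 0, 28, -1, 20, -26, 0, 34, -1, 24, -31, 0, 40, -1, 27.7, -36, 0, 45.3, -1, 27.7, -38.1, 0, 45.3, -1, 27.7, -38.1, 0, 45.3]

```text
clock: 5.7
eef_pos: [475.6, 151.3, 98.5]
tcp_rot: [-3.141, 0.0, -0.219]
contact_force: [-0.1, -0.8, -2.1]
opening: 0.298
```

Emit:
move_arm:
  targets: [-1, 0, 0, 0, 0, -1, 0, 0, 2, 0, -1, 0, 0, 4, 0, -1, 0, 0, 4, 0, -1, 0, 0, 4, 0, -1, 0, 0, 4, 0]

```text
clock: 6.3
eef_pos: [476.7, 147.5, 59.6]
tcp_rot: [-3.141, -0.001, -0.221]
contact_force: [0.0, 0.0, -1.7]
opening: 0.303
```

```bash
cat > look.py <<'E'
from fit import *
import sys
C=(683.1,45.1,-.221)
def inC(p):
    p=np.array(p);d=p[:2]-C[:2];c,s=np.cos(C[2]),np.sin(C[2]);return np.round([c*d[0]+s*d[1],-s*d[0]+c*d[1],p[2]],1)
s=r.sense();print(round(s["clock"],2),s["eef_pos"].round(1),inC(s["eef_pos"]),s["tcp_rot"].round(3),s["contact_force"].round(1),round(s["opening"],3))
fs=r.grab_frame("side");ft=r.grab_frame("top")
for f in(fs,ft):
  for t in("wedge","wedge_tip","wedge_butt","tray"): print(t,[(round(d["conf"],2),np.round(d["position"],1),inC(d["position"])) for d in r.mark_of(f,t)[:1]])
a=cv2.resize(fs["img"][120:240,240:420],(600,400),interpolation=cv2.INTER_CUBIC);b=cv2.resize(ft["img"][110:250,240:380],(600,600),interpolation=cv2.INTER_CUBIC)
cv2.imwrite('pics/%s_s.png'%sys.argv[1],a);cv2.imwrite('pics/%s_t.png'%sys.argv[1],b)
E
python3 look.py e1
```

```text
6.3 [476.7 147.5  59.6] [-223.8   54.7   59.6] [-3.141e+00 -1.000e-03 -2.210e-01] [ 0.   0.  -1.7] 0.303
wedge [(0.62, array([500.8, 143. ,  73.4]), array([-199.3,   55.6,   73.4]))]
wedge_tip [(0.86, array([587.4, 113.8,  73.3]), array([-108.4,   46.1,   73.3]))]
wedge_butt [(0.68, array([407.8, 162. ,  72.8]), array([-294.2,   53.7,   72.8]))]
tray [(0.78, array([691.8,  11.8,   4.9]), array([ 15.8, -30.6,   4.9]))]
wedge []
wedge_tip []
wedge_butt []
tray [(0.63, array([693.6,  11.1,   2.8]), array([ 17.7, -30.9,   2.8]))]
```

View pics/e1_s.png

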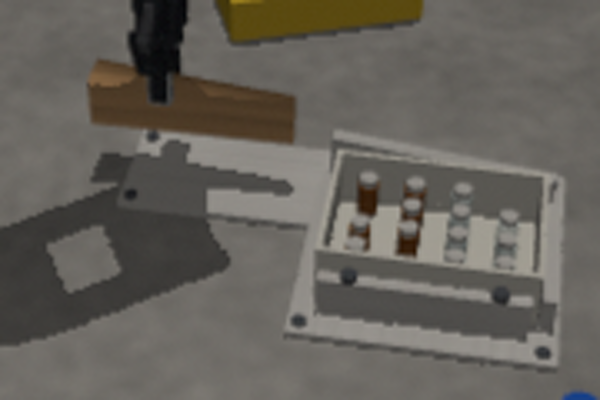

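View pics/e1_t.png

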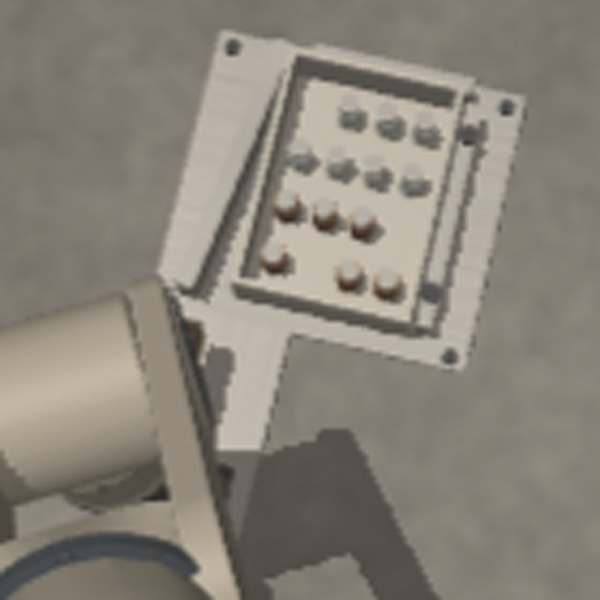

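Emit:
move_arm:
  targets: [-1, 0, 0, 2, 0, -1, 0, 0, 4.0, 0, -1, 0, 0, 4.0, 0, -1, 2, 0, 4.0, 0, -1, 4, 0, 4.0, 0, -1, 5, 0, 4.0, 0, -1, 6, 0, 4.0, 0, -1, 6.5, 0, 4.0, 0, -1, 7, 0, 4.0, 0, -1, 7, 0, 4.0, 0]

```text
clock: 7.8
eef_pos: [544.6, 132.5, 18.9]
tcp_rot: [-3.142, -0.0, -0.221]
contact_force: [0.5, -1.0, -1.5]
opening: 0.301
```

```bash
python3 look.py e2
```

```text
7.8 [544.6 132.5  18.9] [-154.3   55.    18.9] [-3.142 -0.    -0.221] [ 0.5 -1.  -1.5] 0.301
wedge [(0.89, array([568.6, 124.8,  30.4]), array([-129.2,   52.7,   30.4]))]
wedge_tip [(0.86, array([652. , 102.6,  33.6]), array([-42.9,  49.3,  33.6]))]
wedge_butt [(0.89, array([477.4, 145.5,  32.2]), array([-222.7,   52.9,   32.2]))]
tray [(0.94, array([695.7,  12.3,   3.1]), array([ 19.5, -29.2,   3.1]))]
wedge []
wedge_tip []
wedge_butt []
tray [(0.81, array([692.3,   8.6,   3. ]), array([ 17. , -33.6,   3. ]))]
```

View pics/e2_s.png

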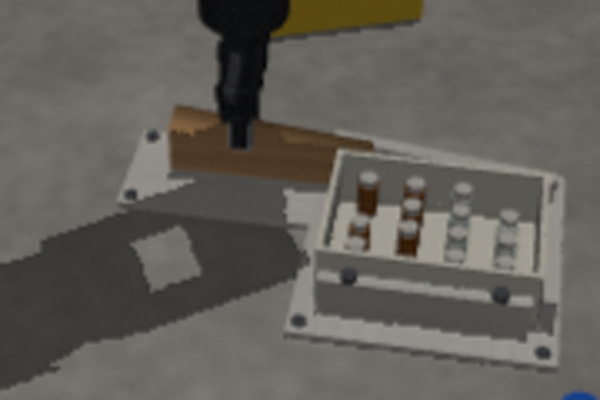

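View pics/e2_t.png

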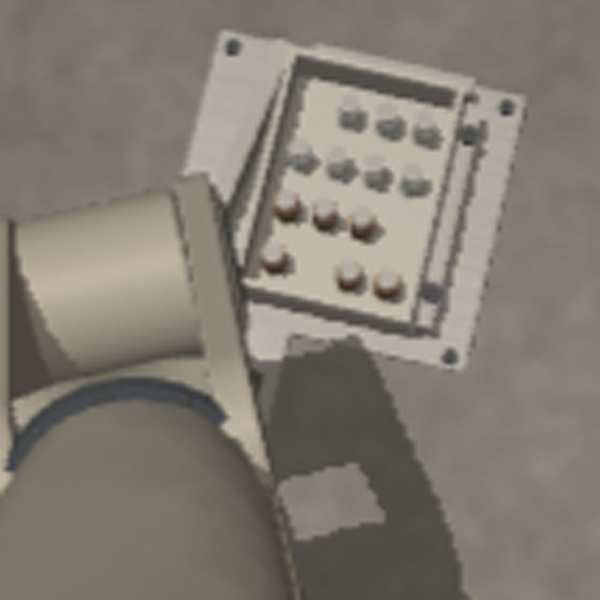

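Emit:
move_arm:
  targets: [-1, 0, 0, 0.25, 0, -1, 0, 0, 0.25, 0, 0.2, 0, 0, 0.25, 0, 0.5, 0, 0, 0.25, 0, 0.5, 0, 0, 0.25, 0, 0.5, 0, 0, 0.25, 0, 0.5, 0, 0, -4, 0, 0.5, 0, 0, -8, 0, 0.5, -6, 0, -8, 0, -1, -11, 0, -8, 0]

```text
clock: 9.3
eef_pos: [447.5, 154.8, 100.2]
tcp_rot: [-3.14, -0.003, -0.222]
contact_force: [-0.2, 1.6, -0.4]
opening: 0.593
```

```bash
python3 look.py e3
```

```text
9.3 [447.5 154.8 100.2] [-253.9   55.4  100.2] [-3.14e+00 -3.00e-03 -2.22e-01] [-0.2  1.6 -0.4] 0.593
wedge [(0.77, array([568.8, 124.2,  28.5]), array([-128.9,   52.1,   28.5]))]
wedge_tip [(0.63, array([651.2,  98.8,  31.5]), array([-42.9,  45.4,  31.5]))]
wedge_butt [(0.77, array([478.7, 150.9,  29.1]), array([-222.6,   58.4,   29.1]))]
tray [(0.78, array([693.8,  11.8,   1.6]), array([ 17.7, -30.1,   1.6]))]
wedge [(0.55, array([568.2, 125. ,  29.9]), array([-129.6,   52.8,   29.9]))]
wedge_tip [(0.56, array([654. , 107.1,  26.6]), array([-42. ,  54.1,  26.6]))]
wedge_butt [(0.45, array([568.8, 124.3,  27.8]), array([-128.9,   52.2,   27.8]))]
tray [(0.78, array([695.6,  12.1,   5.1]), array([ 19.4, -29.5,   5.1]))]
```

View pics/e3_s.png

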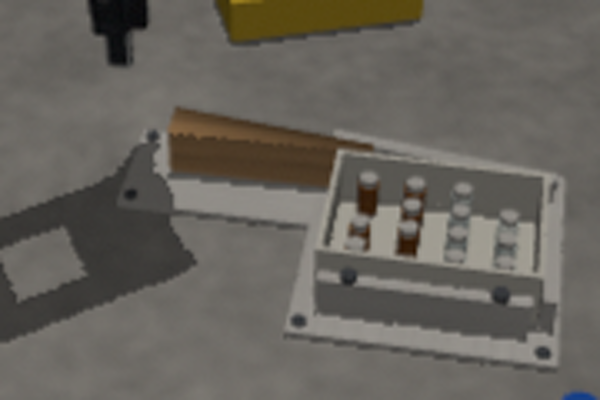

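View pics/e3_t.png

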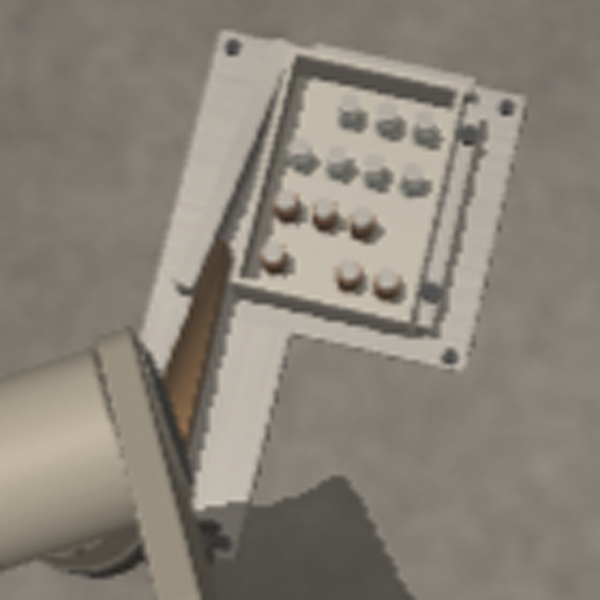

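Emit:
move_arm:
  targets: [-1, 0, -0.2, 0, 0, -1, 0, -0.2, 0, 0, -1, 0, -0.2, 0, 0, -1, 0, -0.2, 4, 0, -1, 0, -0.2, 8.3, 0, -1, 0, -0.2, 8.3, 0, -1, 0, -0.2, 8.3, 0]

```text
clock: 10.5
eef_pos: [446.7, 156.2, 15.9]
tcp_rot: [3.14, 0.002, -0.22]
contact_force: [1.5, -0.1, 0.2]
opening: -0.001
```

```bash
python3 look.py e4
```

```text
10.5 [446.7 156.2  15.9] [-255.    56.6   15.9] [ 3.14e+00  2.00e-03 -2.20e-01] [ 1.5 -0.1  0.2] -0.001
wedge [(0.92, array([569.2, 125.3,  30.3]), array([-128.7,   53.3,   30.3]))]
wedge_tip [(0.64, array([649. ,  97.9,  32.2]), array([-44.8,  44. ,  32.2]))]
wedge_butt [(0.68, array([477.6, 150. ,  29.2]), array([-223.5,   57.3,   29.2]))]
tray [(0.87, array([695.6,   9.2,   6.1]), array([ 20.1, -32.3,   6.1]))]
wedge [(0.54, array([569.3, 122. ,  28.8]), array([-127.9,   50.1,   28.8]))]
wedge_tip [(0.88, array([652.3, 105.2,  25.1]), array([-43.2,  51.9,  25.1]))]
wedge_butt []
tray [(0.72, array([695.1,   8. ,   0.7]), array([ 19.8, -33.6,   0.7]))]
```

View pics/e4_s.png

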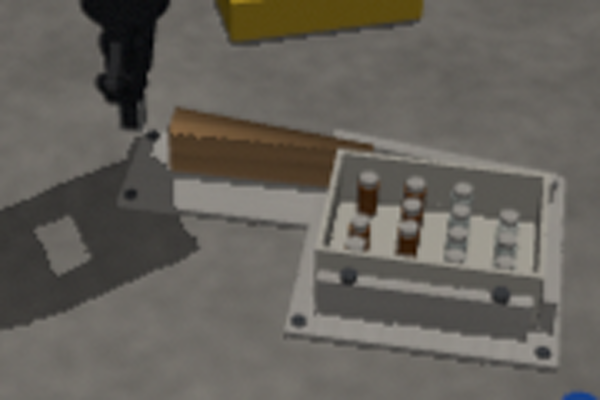

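Emit:
move_arm:
  targets: [-1, 1, 0, 0, 0, -1, 2, 0, 0, 0, -1, 2.5, 0, 0, 0, -1, 3, 0, 0, 0, -1, 3.5, 0, 0, 0, -1, 4, 0, 0, 0, -1, 4.5, 0, 0, 0, -1, 5, 0, 0, 0, -1, 5.5, 0, 0, 0, -1, 6, 0, 0, 0]

```text
clock: 12.0
eef_pos: [506.2, 143.2, 15.9]
tcp_rot: [-3.142, -0.0, -0.22]
contact_force: [-0.3, -0.5, -0.1]
opening: -0.0
```

```bash
python3 look.py e5
```

```text
12.0 [506.2 143.2  15.9] [-194.1   56.9   15.9] [-3.142 -0.    -0.22 ] [-0.3 -0.5 -0.1] -0.0
wedge [(0.89, array([604. , 116.5,  28.4]), array([-92.8,  52.3,  28.4]))]
wedge_tip [(0.94, array([688.2,  89.5,  29.6]), array([-4.8, 44.4, 29.6]))]
wedge_butt [(0.88, array([512.9, 140.1,  33. ]), array([-186.9,   55.4,   33. ]))]
tray [(0.97, array([693. ,   8.8,   3.6]), array([ 17.6, -33.2,   3.6]))]
wedge [(0.75, array([606.2, 111.4,  28.8]), array([-89.6,  47.8,  28.8]))]
wedge_tip [(0.56, array([688.7,  92.2,  26. ]), array([-4.9, 47.2, 26. ]))]
wedge_butt []
tray [(0.6, array([694.3,   9.6,   4.9]), array([ 18.7, -32.2,   4.9]))]
```

View pics/e5_s.png

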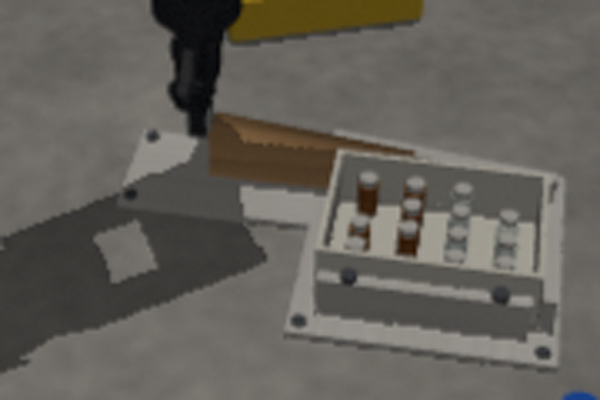

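View pics/e5_t.png

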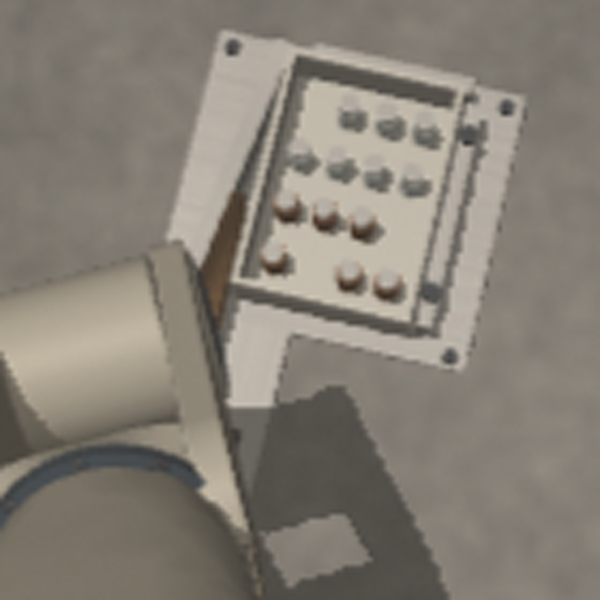

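Emit:
move_arm:
  targets: [-1, 0.4, 0, 0, 0, -1, 0.8, 0.1, 0, 0, -1, 1.2, 0.1, 0, 0, -1, 1.6, 0.2, 0, 0, -1, 2, 0.2, 0, 0, -1, 2.4, 0.2, 0, 0, -1, 2.8, 0.3, 0, 0, -1, 3.2, 0.3, 0, 0, -1, 3.6, 0.4, 0, 0, -1, 4, 0.4, 0, 0]

```text
clock: 13.5
eef_pos: [544.2, 130.4, 15.8]
tcp_rot: [3.141, 0.0, -0.22]
contact_force: [-0.7, -0.1, 0.2]
opening: 0.003
```

```bash
python3 look.py e6
```

```text
13.5 [544.2 130.4  15.8] [-154.3   52.8   15.8] [ 3.141  0.    -0.22 ] [-0.7 -0.1  0.2] 0.003
wedge [(0.78, array([640.7, 102.2,  29.1]), array([-53.9,  46.4,  29.1]))]
wedge_tip [(0.95, array([724.2,  75.6,  31.6]), array([33.4, 38.8, 31.6]))]
wedge_butt [(0.94, array([551.2, 128. ,  29.1]), array([-146.9,   52. ,   29.1]))]
tray []
wedge [(0.58, array([638.8,  99.5,  29.3]), array([-55.1,  43.4,  29.3]))]
wedge_tip [(0.58, array([726.4,  76.3,  25.7]), array([35.4, 39.9, 25.7]))]
wedge_butt []
tray [(0.62, array([690.8,  10.2,   6.2]), array([ 15.2, -32.4,   6.2]))]
```

View pics/e6_s.png

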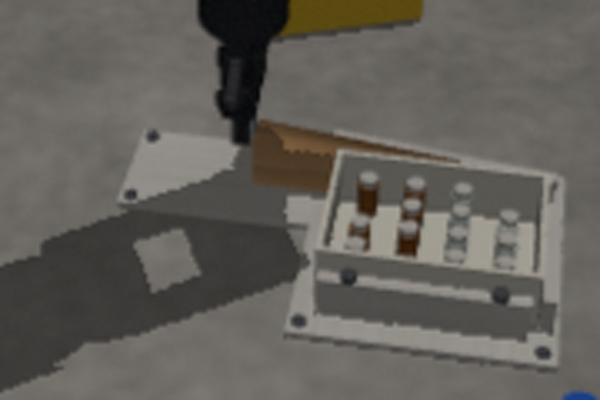

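View pics/e6_t.png

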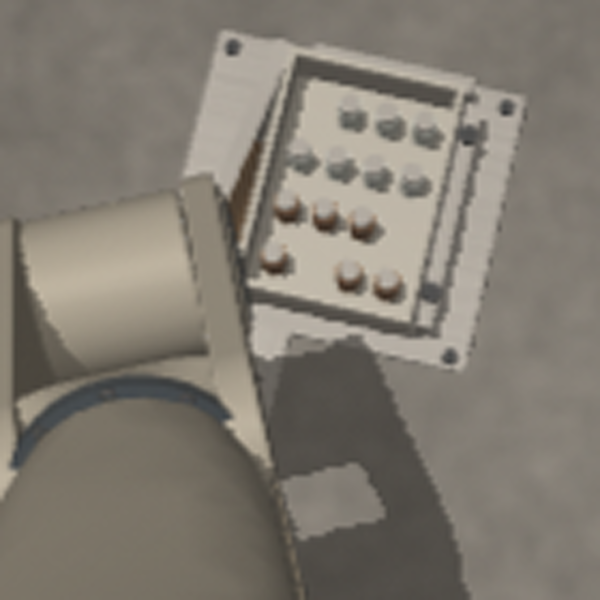

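Emit:
move_arm:
  targets: [-1, 0.2, 0, 0, 0, -1, 0.4, 0, 0, 0, -1, 0.6, 0.1, 0, 0, -1, 0.8, 0.1, 0, 0, -1, 1.0, 0.1, 0, 0, -1, 1.2, 0.1, 0, 0, -1, 1.4, 0.1, 0, 0, -1, 1.6, 0.2, 0, 0]

```text
clock: 14.8
eef_pos: [559.5, 125.3, 15.9]
tcp_rot: [-3.141, -0.0, -0.22]
contact_force: [-1.6, 1.1, -0.5]
opening: -0.0
```

Emit:
move_arm:
  targets: [-1, 0.2, 0, 0, 0, -1, 0.4, 0, 0, 0, -1, 0.6, 0.1, 0, 0]

```text
clock: 15.1
eef_pos: [565.1, 122.9, 15.9]
tcp_rot: [-3.141, -0.0, -0.22]
contact_force: [-1.8, -0.1, -0.4]
opening: 0.001
```

Emit:
move_arm:
  targets: [-1, 0.1, 0, 0, 0, -1, 0.2, 0, 0, 0, -1, 0.3, 0, 0, 0, -1, 0.4, 0, 0, 0]

```text
clock: 15.5
eef_pos: [568.6, 121.9, 15.8]
tcp_rot: [3.141, 0.0, -0.22]
contact_force: [-2.1, -0.2, 0.3]
opening: -0.0
```

Emit:
move_arm:
  targets: [-1, 0.1, 0, 0, 0, -1, 0.2, 0, 0, 0, -1, 0.3, 0, 0, 0, -1, 0.4, 0, 0, 0, -1, 0.5, 0, 0, 0]

```text
clock: 16.0
eef_pos: [569.7, 121.2, 15.2]
tcp_rot: [3.14, 0.007, -0.221]
contact_force: [-15.4, 5.0, 6.4]
opening: -0.0
```

Emit:
move_arm:
  targets: [-1, 0.1, 0, 0, 0, -1, 0.2, 0, 0, 0, -1, 0.3, 0, 0, 0]

```text
clock: 16.3
eef_pos: [569.5, 120.7, 14.6]
tcp_rot: [3.139, 0.013, -0.221]
contact_force: [-24.2, 8.3, 12.6]
opening: 0.001
```

```bash
python3 look.py e7
```

```text
16.3 [569.5 120.7  14.6] [-127.4   48.9   14.6] [ 3.139  0.013 -0.221] [-24.2   8.3  12.6] 0.001
wedge [(0.95, array([666.2,  89.9,  28.4]), array([-26.3,  40. ,  28.4]))]
wedge_tip [(0.9, array([752.4,  67.3,  31.2]), array([62.7, 36.9, 31.2]))]
wedge_butt [(0.84, array([578.3, 116.8,  25.7]), array([-118. ,   47. ,   25.7]))]
tray [(0.83, array([693.3,   8.8,   6.4]), array([ 17.9, -33.2,   6.4]))]
wedge []
wedge_tip [(0.62, array([752.5,  65. ,  27.1]), array([63.3, 34.6, 27.1]))]
wedge_butt []
tray [(0.78, array([692.4,   7.6,   2.1]), array([ 17.3, -34.5,   2.1]))]
```

View pics/e7_t.png

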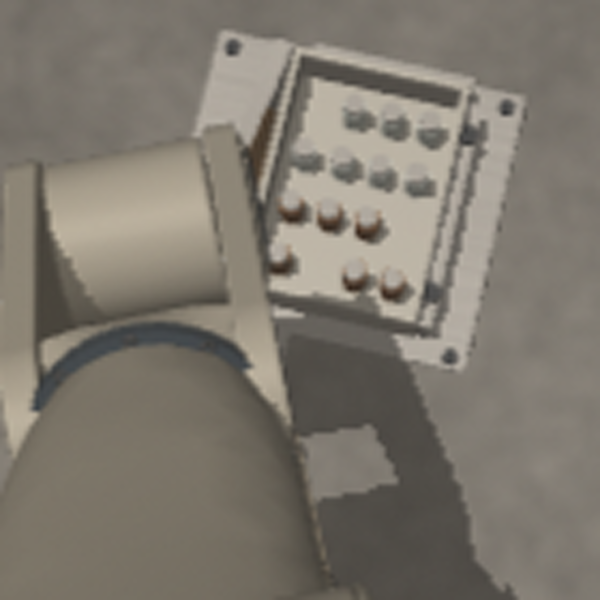

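View pics/e7_s.png

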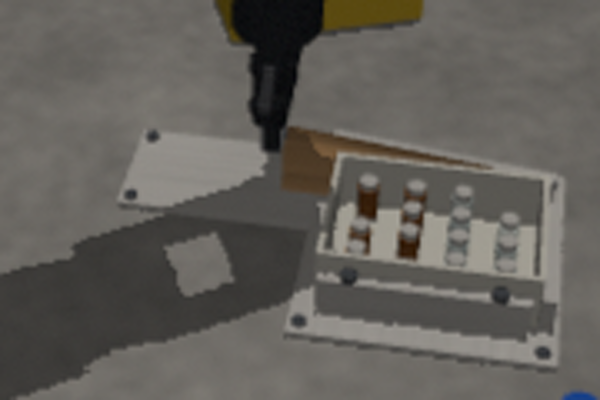

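The tool force rose to about 25 N along the drive with no further travel. The tip mark is about 133 mm past the mouth, and the tray has moved over to the fence. I'll back off and check.

Emit:
move_arm:
  targets: [-1, -0.4, 0, 0, 0, -1, -0.8, 0, 0, 0, -1, -1.5, 0, 0, 0, -1, -3, 0, 0, 0, -1, -5, 0, 0, 0, -1, -5, 0, -5, 0, -1, -8, 0, -10, 0, -1, -12, 0, -14, 0, -1, -16, 0, -14, 0, -1, -16, 0, -14, 0]

```text
clock: 17.8
eef_pos: [416.6, 155.7, 157.5]
tcp_rot: [-3.141, -0.001, -0.219]
contact_force: [0.1, -0.9, 0.1]
opening: 0.003
```

```bash
python3 look.py e8; python3 - <<'E'
from fit import *
ft=r.grab_frame("top");fs=r.grab_frame("side")
for t in("yellow_tray","spray_bottle","carton"):print(t,[np.round(d["position"],0) for d in r.mark_of(ft,t)[:1]])
tv=[[x,y,z] for x in(-90,90) for y in(-65,65) for z in(0,50)]
print(fitwedge([ft],[693,8,-.22],6.,tv,"tray"))
E
```

```text
17.8 [416.6 155.7 157.5] [-284.2   49.5  157.5] [-3.141e+00 -1.000e-03 -2.190e-01] [ 0.1 -0.9  0.1] 0.003
wedge [(0.34, array([629.7, 429. ,  -3.9]), array([-136.3,  362.9,   -3.9]))]
wedge_tip [(0.61, array([747.8,  69.8,  32.9]), array([57.7, 38.3, 32.9]))]
wedge_butt [(0.79, array([576.2, 116.3,  26.9]), array([-119.9,   46. ,   26.9]))]
tray [(0.57, array([693.9,   7.8,   5.8]), array([ 18.7, -34. ,   5.8]))]
wedge [(0.57, array([666.8,  92.2,  29.4]), array([-26.2,  42.4,  29.4]))]
wedge_tip [(0.98, array([751.8,  66.6,  29.2]), array([62.3, 36. , 29.2]))]
wedge_butt [(0.58, array([578.2, 117.8,  27.5]), array([-118.3,   47.9,   27.5]))]
tray [(0.85, array([695.6,   5.4,   2.7]), array([ 20.9, -36. ,   2.7]))]
yellow_tray [array([628., 429.,   1.])]
spray_bottle [array([ 740., -279.,    4.])]
carton [array([ 616., -483.,    1.])]
0.65 2499
(array([ 6.97562873e+02,  7.29152098e+00, -2.18541939e-01]), np.float64(95.02745098039213))
```

View pics/e8_t.png

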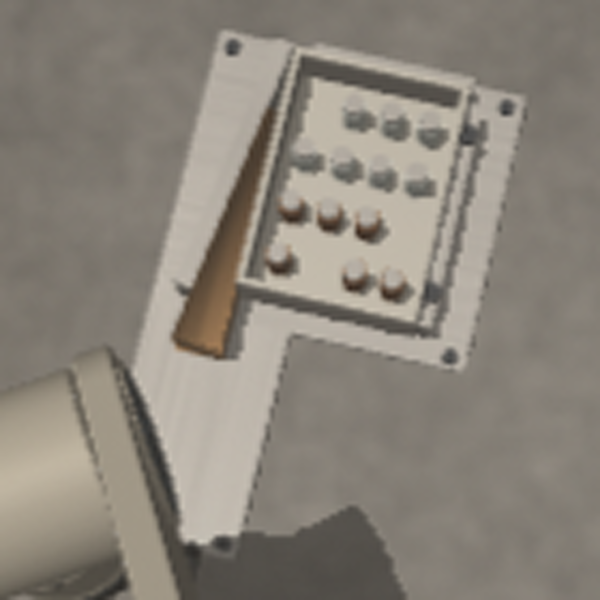

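View pics/e8_s.png

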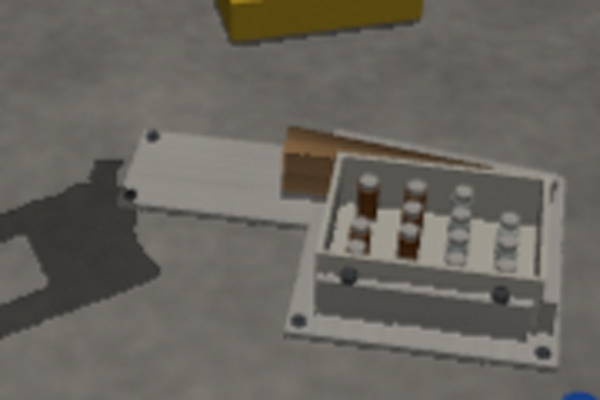

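```bash
python3 - <<'E'
from rig import r
print(r.sign_off()); print(r.sense()["clock"])
E
```

```text
the job is handed in; nothing more can be done
None
the job is handed in; nothing more can be done
```

The wedge is in and the tray appears clamped against the fence. I handed the job in after about 18 s. I could not measure the force between tray and fence directly, and handing in gave no verdict.

**What I did:** I gripped the wedge from the counter and turned it in line with the cradle. I started its thin end about 27 mm into the slot and let go. I then pushed the butt with the shut fingers, at about 2 N while the wedge was sliding. It stopped advancing as the push rose from about 16 to 25 N, the top of the stated tightening range, and I then backed the arm clear.

**Last checks after letting go:**
- **Wedge:** the thin end is about 128 to 132 mm past the slot mouth, depending on the camera. The butt is about 49 mm outside it. The wedge lies flat on the plate and did not spring back.
- **Tray:** it is parallel to the fence within about 0.003 rad. Its centre is 34 to 36 mm right of the cradle's centre line, which matches its home position.
- **Other things:** the yellow tray, spray bottle and carton are where they started, to within a few mm. The tool force read about zero.

**What disagreed:** the wedge was misread once, when the side-view network reported it with low confidence at the yellow tray's position. I ignored that because the picture, the tip and butt marks and the top view all agreed. During the last push there was also about 12 N of vertical force on the tool, and it sank about 1 mm.

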